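# Ease open the wide label printer

### The arm

A 7-joint arm with a two-finger parallel gripper is mounted at the origin on the work surface. World frame = base frame: x ahead of the robot, y to its left, z up, the work surface at z = 0. Lengths are in mm, angles in rad, forces in N, time in s.
With the tool pointing down it reaches from about 425 to 875 mm from the base axis. Payload 8.4 kg.
Tool frame: the origin (TCP) lies midway between the tips of the shut fingers; the grasp point (between the pads) lies 19 mm behind it; z points along the fingers, y is the line along which they close (so a half turn about z gives the same grasp; the last joint's range is limited). The gripper opens to 87 mm and grips with 3 to 60 N. Pads are 19 mm wide; open, the fingers measure 117 mm over their backs; the gripper's body (75 mm by 190 mm) begins 51 mm behind the grasp point.
Start: joints at [-1.328, 0.333, 0.04, 1.465, -0.013, 1.343, -0.059], TCP at [217.869, 612.37, 222.546] pointing down, gripper open.
Joint ranges: [-2.58, 2.58], [-0.38, 2.09], [-1.3, 1.39], [0.25, 2.4], [-1.5, 4.64], [0.08, 2.09], [-2.65, 2.65]. Speed limits (rad/s): [2.22, 2.22, 2.79, 2.79, 3.14, 3.14, 3.14].

### API

Orientations are given as a 3x3 rotation matrix whose columns are the frame's x, y, z axes.
In Python, from bench import * gives the robot as it stands. The module is installed in compiled form; this text tells all that it offers.
- The arm moves only by the shell command python3 -m inch 'ROWS' [FORCE]. ROWS is JSON, a list that holds one entry, the list of rows, each a list of 5 numbers: the finger opening in cm, from 0 to 8.7, then the shift along the tool's x, y, z in cm, then the turn about the tool's z in rad. In form: [[[claw, dx, dy, dz, roll], ...]]. A call has exactly 5 rows; each row is the pose to reach, as a shift and turn from the pose commanded when the call began, along the tool's axes at that moment; what a row does not reach only later rows make up. A row lasts 1/8 s, in which the tool goes at most 62.5 mm and 10.7 degrees, less where a joint would pass 70% of its speed; a pose out of reach is approached as far as the arm can. A call with a gripper value outside its range is refused whole. The fingers move at their own pace and stop on an object; FORCE is the grip in N (left out, the last holds). Time passes only in rows, so rows that repeat a pose let the fingers close, or fill a call up. It gives the time, the measured TCP pose, the force, the opening and the grip force at its end, in the units of the state.
- get_obs(): the state, without advancing time (a new reading comes with each control period).
- get_image(name): name is "scene" or "side" or "wrist"; returns (picture, depth): 420x560x3 uint8, red, green, blue; 420x560 float32, mm along the optical axis (not along the pixel's ray), 0 where there is no reading.
- camera_info(name): a dict with "camera_matrix" (3x3 intrinsics, pixels), "k1" (the pictures are not rectified: a ray, as slopes to the right and down, at radius r is drawn at 1 + k1 r^2 times it, then the intrinsics apply), "cam_to_world" (4x4, takes a point from camera to world coordinates); the wrist camera has in their place "T_tool_cam" (4x4, takes a point from camera to tool coordinates, whose origin is the TCP and whose axes are the flange's). Camera axes: x right, y up, looking along -z (the intrinsics and any distortion apply to the point x, -y, -z); pixel columns grow to the right and rows downward; lengths in mm; the calibration is good to about 2 mm. A picture is of the moment at which its call begins: read the wrist's pose just before it. camera_info takes no time and is no camera call.
- job_done(): hands the job in; it is judged then, once.
Trained networks look in the newest picture that a camera, given by its name, has taken for a name from the list of things; names that differ only in an ending like _2 or _b are one class to them, and where a whole thing is asked for, a point or a joint stands for the part that bears it (a point fixed in the world has none). Each returns a list of dicts, best first, with "conf" (0 to 1); they miss things now and then, are a little off and sometimes report something else, mostly with a low value. They report only what shows in the picture. A call takes as long as a camera call. They do not tell look-alikes from the thing itself.
- recognise(camera, thing): "box" ([centre column, centre row, width, height] in pixels, round what is visible of it).
- silhouettes(camera, thing): "mask" (420x560 bool, what is visible of it) and "box" ([centre column, centre row, width, height] in pixels, round what is visible of it).
- mark_of(camera, thing): "point" ([row, column] in pixels: a listed point, or the origin of a listed thing).
The state is a dict: "time": time; "joints": joint angles; "dq": joint speeds; "effort": joint torques, N m; "tcp_pos": TCP position; "eef_rot": TCP orientation; "ft_force": force on the tool from outside, world axes, zero at the start; "torque": the same for the moment, N m; "grip_width": finger opening in mm; "finger_force": force on a finger pad.
Only numpy, scipy, OpenCV 4.12 (cv2) and the standard library are available. Lean on these libraries where they do the work, as an engineer would, in place of code of your own. Each camera call takes 0.05 s, during which the arm holds its last target. There are 200 camera calls.

### The job

Open the wider of the two portable label printers for a new roll: press its thumb catch down and steady the spring lid with the hand as it is freed, letting it rise slowly all the way to fully open, never letting it fly up. Leave the lid of the narrower printer shut.

Things in the scene. Friction and masses are not known exactly. Their poses are not given: they have to be found in the camera images.
- wide_printer: wider label printer, fixed: grey case 165 mm deep (x) by 150 wide (y). Origin centre of underside, x from catch end to hinge end, z up. Shut black lid: 146 wide, 8 thick, x -45 to +70, top 75 mm above desk; hinge line along y at x +70, z 60, so its outer face lies 15 mm off the hinge line. Its lookalike beside it, on either side, is 85 wide, 140 deep, 62 high
- wide_catch_top (a point): centre of the top of its thumb catch: black ribbed key 22 (x) by 44 mm (y) in front of the lid, 4 mm clear of its edge, at x -60, z 83 mm in the printer's frame, 8 above the shut lid, 11 above the case. Pushed straight down (about 4 N) it travels 6 mm and stays down; it frees the lid at about 4. Bottomed it is 2 mm above the shut lid: one fingertip can press it as another waits over the lid
- wide_lid (a joint): opening angle of its lid, rad: 0 shut and latched, 1.4 at the stop, fully open, just short of upright. A spring pushes it open all the way (0.6 N at the front edge when shut) and holds it there. Let go, it flies open in about half a second at 5.5 rad/s: far too fast. Fingers on its outer face that retreat slowly along its arc to near the stop keep it to their pace
- narrow_lid (a joint): opening angle of the narrower printer's lid, rad: 0 shut and latched; it must stay shut
There are look-alikes about, which are no part of the job. What is shaped like the wide_printer but pink or yellow is not meant.

How it is judged (in metres and radians):
At the end, for the whole second after the job is handed in: the wide printer's lid stands open by more than 1.25 rad (stop at 1.4) and at rest (under 0.2 rad/s); the narrow printer's lid is shut (under 0.1 rad) (value of joint wide_lid above 1.25 rad and velocity of joint wide_lid between -0.2 and 0.2 rad/s and value of joint narrow_lid below 0.1 rad); the robot touches nothing.
It fails at once if the wide printer's lid flies up unsteadied (opening faster than 3.5 rad/s) (velocity of joint wide_lid above 3.5 rad/s).
It fails at once if the narrow printer's lid comes open (over 0.1 rad) (value of joint narrow_lid above 0.1 rad).
It also fails if it takes over 35 s, if anything falls off the work surface, if the arm or the gripper's body presses on something with over 40 N, if the wrist force passes 120 N, or if a joint passes its speed limit or range.

## Working session

There is one attempt and no reset: what is moved stays moved. The work goes in short steps, Python scripts to look and compute and a shell command to move; the robot and the scene stay as the last step left them, time stands still between calls to the robot, and variables do not carry over. Pictures are saved under pics/ and viewed, at most 10 in all, crops included, and the job is handed in when it is done.

```bash
mkdir -p pics
cat > h.py <<'E'
import numpy as np, cv2
from bench import *
def world(cam,dep,uv,obs=None):
    ci=camera_info(cam);K=np.array(ci["camera_matrix"]);k1=ci["k1"]
    uv=np.atleast_2d(np.array(uv,float))
    s=cv2.undistortPoints(uv.reshape(-1,1,2),K,np.array([k1,0,0,0.])).reshape(-1,2)
    d=np.array([dep[int(round(v)),int(round(u))] for u,v in uv])
    P=np.c_[s[:,0]*d,-s[:,1]*d,-d,np.ones(len(d))]
    if cam=="wrist":
        T=np.eye(4);T[:3,:3]=obs["eef_rot"];T[:3,3]=obs["tcp_pos"];T=T@np.array(ci["T_tool_cam"])
    else: T=np.array(ci["cam_to_world"])
    return (P@T.T)[:,:3]
E
python3 - <<'E'
from h import *
np.set_printoptions(precision=1,suppress=True)
for c in ["scene","side"]:
    im,d=get_image(c);cv2.imwrite(f"pics/{c}0.png",im[:,:,::-1])
    print(c,np.array(camera_info(c)["cam_to_world"])[:3,3])
    for t in ["wide_printer","wide_catch_top"]:
        for r in recognise(c,t)[:4]: print(t,round(r["conf"],2),np.round(r["box"]),world(c,d,r["box"][:2]))
    for r in mark_of(c,"wide_catch_top")[:4]: print("mark",round(r["conf"],2),r["point"],world(c,d,r["point"][::-1]))
print(get_obs()["eef_rot"])
E
```

```text
scene [1396.9  292.9  756.6]
wide_printer 0.67 [208. 162.  87.  58.] [[ 342.6 -203.6   74.9]]
wide_printer 0.6 [194. 225.  94.  79.] [[ 592.7 -130.5   76.8]]
wide_printer 0.59 [388. 203.  89.  71.] [[389.5 249.1  75.8]]
wide_printer 0.32 [204. 193.  16.  11.] [[ 491.9 -150.1   88.4]]
wide_catch_top 0.63 [222. 145.  20.  13.] [[ 254.  -202.7   77.8]]
wide_catch_top 0.61 [205. 193.  19.  14.] [[ 483.9 -152.2   83.1]]
wide_catch_top 0.6 [400. 177.  18.   7.] [[278.3 263.1  80.4]]
mark 0.67 [138.9, 220.5] [[ 239.3 -211.7   86.6]]
mark 0.48 [191.3, 204.3] [[ 479.  -155.5   83.7]]
side [ 299.9 -692.3  530.9]
wide_printer 0.9 [197. 176.  79.  56.] [[319.8 175.1  71.9]]
wide_printer 0.65 [353. 274. 120.  97.] [[ 529.3 -207.9   73.8]]
wide_printer 0.64 [198. 331. 132. 116.] [[ 287.5 -267.8   75.9]]
wide_catch_top 0.79 [314. 258.  19.  19.] [[ 477.8 -165.8   82.6]]
wide_catch_top 0.78 [160. 305.  20.  26.] [[ 239.6 -215.5   83.3]]
wide_catch_top 0.7 [172. 159.  11.  14.] [[270.4 247.5  83.7]]
mark 0.72 [301.2, 156.9] [[ 235.1 -206.9   84.1]]
mark 0.6 [154.7, 168.4] [[261.2 296.2  73.3]]
mark 0.58 [256.2, 315.6] [[ 482.2 -162.1   83.3]]
[[-0.9  0.3 -0. ]
 [ 0.3  0.9 -0. ]
 [-0.  -0.  -1. ]]
```

View pics/scene0.png

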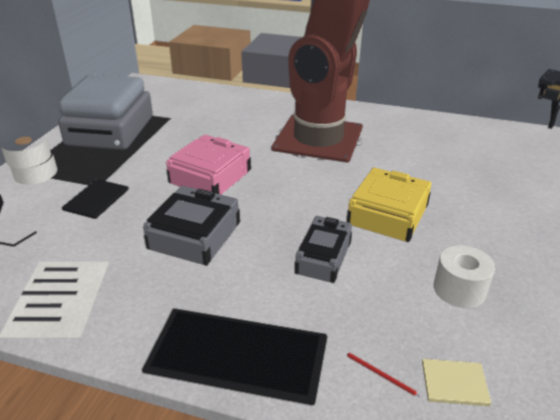

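View pics/side0.png

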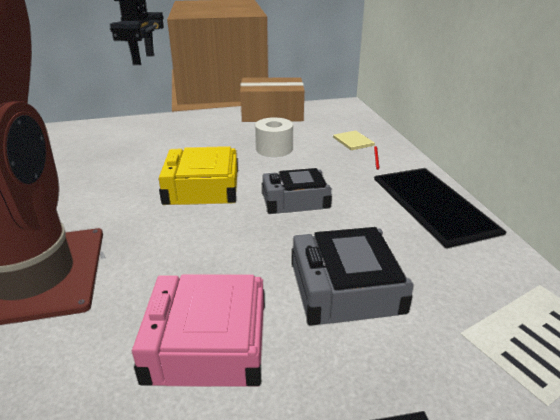

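The grey wide printer is at (194,225) in the scene view and (353,274) in the side view, with its catch toward the robot at scene (205,192) and side (314,258). The narrow grey printer is at scene (325,246). The pink and yellow ones are decoys. Next I'll fit the pose.

```bash
cat > fit.py <<'E'
from h import *
np.set_printoptions(precision=3,suppress=True)
def cloud(c,d,m,o=None):
    v,u=np.nonzero(m&(d>0)); return world(c,d,np.c_[u,v],o)
def fit(P):
    for nm,lo,hi in [("case+lid",60,78)]:
        Q=P[(P[:,2]>lo)&(P[:,2]<hi)][:,:2].astype(np.float32)
        (c,s,a)=cv2.minAreaRect(Q); print(nm,len(Q),"c",np.array(c),"size",np.array(s),"ang",a)
    print("z med",np.median(P[P[:,2]>65][:,2]))
E
python3 - <<'E'
from fit import *
for c,px in [("scene",(194,225)),("side",(353,274))]:
    im,d=get_image(c)
    for r in silhouettes(c,"wide_printer"):
        if abs(r["box"][0]-px[0])<25 and abs(r["box"][1]-px[1])<25:
            m=cv2.erode(r["mask"].astype(np.uint8),np.ones((3,3)))>0
            P=cloud(c,d,m); print(c,r["conf"]); fit(P)
            g=im.max(2)
            L=cloud(c,d,m&(g<45)); fit(L)
            C=P[P[:,2]>79.5]; print("catch",len(C),C.mean(0) if len(C) else "")
            break
o=get_obs();print(o["tcp_pos"],o["eef_rot"],o["joints"])
print(camera_info("wrist")["T_tool_cam"])
E
```

```text
scene 0.87
case+lid 2566 c [ 545.419 -157.122] size [149.259 158.579] ang 84.50807189941406
z med 76.04046505383303
case+lid 1355 c [ 553.769 -158.424] size [139.438 132.426] ang 85.51374816894531
z med 75.88911041494464
catch 152 [ 506.675 -153.617   82.283]
side 0.67
case+lid 5570 c [ 538.254 -163.754] size [146.761 161.316] ang 85.13589477539062
z med 74.46693528018557
case+lid 2602 c [ 541.773 -162.831] size [144.412 142.808] ang 85.0924072265625
z med 74.45013222763009
catch 238 [ 480.033 -158.018   82.176]
[217.885 612.343 222.559] [[-0.942  0.335 -0.   ]
 [ 0.335  0.942 -0.   ]
 [-0.    -0.    -1.   ]] [-1.328  0.333  0.04   1.465 -0.013  1.343 -0.058]
[[  -0.001    0.958    0.286   79.942]
 [   1.       0.001    0.001   -0.305]
 [   0.001    0.286   -0.958 -162.815]
 [   0.       0.       0.       1.   ]]
```

```bash
python3 -m inch '[[[4,-5,-3.4,0,0.17],[4,-10,-6.8,0,0.34],[4,-15,-10.2,0,0.51],[4,-20,-13.6,0,0.68],[4,-25,-17,0,0.85]]]' 20; python3 -m inch '[[[4,-5.5,-0.9,0,0.16],[4,-11,-1.8,0,0.32],[4,-16.5,-2.7,0,0.467],[4,-22,-3.6,0,0.467],[4,-27.5,-4.5,0,0.467]]]'; python3 -c "
from h import *
o=get_obs();t=np.array([508.4,-159.4,200]);R=np.array(o['eef_rot']);print(R,(t-o['tcp_pos'])@R,o['joints'])"
```

```text
time: 1.23
tcp_pos: [397.4, 366.7, 222.9]
eef_rot: [[-0.365, 0.931, 0.0], [0.931, 0.365, 0.001], [0.001, 0.001, -1.0]]
ft_force: [0.8, 0.8, 0.8]
grip_width: 45.6
finger_force: 0.0
time: 1.85
tcp_pos: [456.6, 94.5, 222.9]
eef_rot: [[0.088, 0.996, 0.001], [0.996, -0.088, 0.001], [0.001, 0.001, -1.0]]
ft_force: [0.7, 0.9, -0.1]
grip_width: 40.0
finger_force: 0.0
[[ 8.78782530e-02  9.96130979e-01  6.96591369e-04]
 [ 9.96130843e-01 -8.78788085e-02  8.11458743e-04]
 [ 8.69534812e-04  6.22586571e-04 -9.99999428e-01]] [-248.38077819   73.94361147   22.72495372] [-0.85768373 -0.07853896  0.53673972  1.91443423  0.04114746  1.29399376
 -0.42150588]
```

```bash
python3 -m inch '[[[4,-5.5,1.6,0.5,0],[4,-11,3.2,1,0],[4,-16.5,4.9,1.5,0],[4,-21.5,6.5,2,0],[4,-24.8,7.4,2.3,0]]]'
python3 - <<'E'
from fit import *
o=get_obs();im,d=get_image("wrist");cv2.imwrite("pics/w0.png",im[:,:,::-1])
print(o["tcp_pos"])
for r in mark_of("wrist","wide_catch_top")[:2]+[]: print("mark",r["conf"],r["point"],world("wrist",d,r["point"][::-1],o))
for r in silhouettes("wrist","wide_catch_top")[:2]:
    P=cloud("wrist",d,r["mask"],o); Q=P[(P[:,2]>79)&(P[:,2]<90)]
    print("catch",r["conf"],r["box"],len(Q),Q.mean(0),cv2.minAreaRect(Q[:,:2].astype(np.float32)))
for r in silhouettes("wrist","wide_printer")[:2]: print(r["conf"],r["box"]); fit(cloud("wrist",d,r["mask"],o))
E
```

```text
time: 2.48
tcp_pos: [508.3, -159.9, 199.8]
eef_rot: [[0.09, 0.996, 0.001], [0.996, -0.09, -0.0], [-0.0, 0.001, -1.0]]
ft_force: [-0.0, 0.7, 1.2]
grip_width: 39.9
finger_force: 0.0
[ 508.31  -159.932  199.769]
mark 0.86 [198.9, 255.2] [[ 481.684 -155.605   83.333]]
catch 0.75 [254.4, 198.6, 27.1, 44.4] 996 [ 481.153 -154.139   83.392] ((480.66998291015625, -155.02944946289062), (43.167640686035156, 22.073726654052734), 86.22598266601562)
catch 0.63 [26.5, 249.2, 25.4, 5.1] 1 [ 238.546 -187.26    79.317] ((238.5463409423828, -187.259521484375), (0.0, 0.0), 0.0)
0.68 [318.1, 189.0, 174.8, 147.3]
case+lid 20317 c [ 540.176 -159.762] size [148.    164.654] ang 85.2068099975586
z med 75.85774667880094
0.58 [96.0, 256.7, 188.2, 152.6]
case+lid 9582 c [ 295.275 -223.109] size [148.5   165.788] ang 76.38892364501953
z med 75.54494323273974
```

View pics/w0.png

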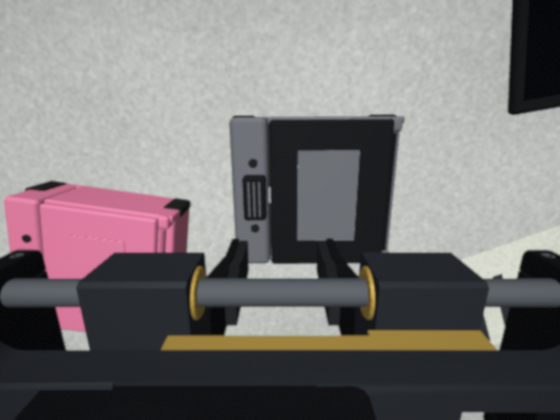

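The wrist view shows the grey printer with its catch at (254,198) and lid to the right, at (325,190). Size, yaw (-4.8°) and height all match, so I'll descend to just above the catch.

```bash
python3 -m inch '[[[4.2,0.27,-0.22,4,0],[4.2,0.27,-0.22,8,0],[4.2,0.27,-0.22,10.3,0],[4.2,0.27,-0.22,11.1,0],[4.2,0.27,-0.22,11.1,0]]]'; python3 -c "
from h import *
im,d=get_image('wrist');cv2.imwrite('pics/w1.png',im[:,:,::-1]);im,d=get_image('side');cv2.imwrite('pics/s1.png',cv2.resize(im[180:360,230:450,::-1],None,fx=3,fy=3))"
```

```text
time: 3.3
tcp_pos: [506.5, -153.6, 88.9]
eef_rot: [[0.087, 0.996, -0.0], [0.996, -0.087, 0.0], [0.0, -0.0, -1.0]]
ft_force: [0.6, 0.5, 1.1]
grip_width: 41.9
finger_force: 0.0
```

View pics/s1.png

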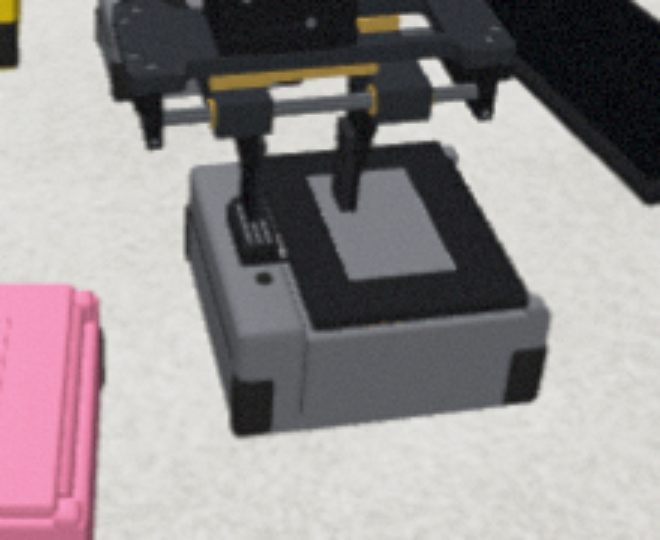

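View pics/w1.png

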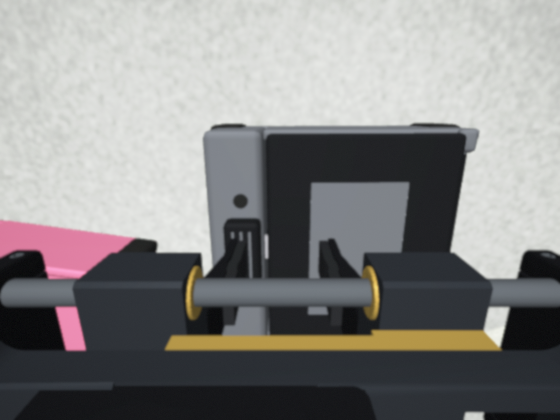

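Side crop: the front finger is over the catch at about (250,210) and the rear finger is over the lid at about (345,200). Pressing gently.

```bash
python3 -m inch '[[[4.2,0,0,0.4,0],[4.2,0,0,0.6,0],[4.2,0,0,0.8,0],[4.2,0,0,1.0,0],[4.2,0,0,1.2,0]]]'; python3 -m inch '[[[4.2,0,0,0,0],[4.2,0,0,0,0],[4.2,0,0,0,0],[4.2,0,0,0,0],[4.2,0,0,0,0]]]'
python3 - <<'E'
from fit import *
# arc plan: rear finger inner corner in printer frame, contact at fixed r
x0=-13;r=70-x0
dir0=np.array([70-r+0,75.])
for th in np.arange(0,1.46,.1):
    x=70-r*np.cos(th)+15*np.sin(th)-x0; z=60+r*np.sin(th)+15*np.cos(th)-77
    print(round(th,2),"dy %.2f dz %.2f cm"%(x/10,-z/10))
o=get_obs();im,d=get_image("side")
v,u=np.mgrid[225:330,295:420];P=world("side",d,np.c_[u.ravel(),v.ravel()])
s=(P-[540.2,-159.8,0])@np.array([[.9965,.0837,0],[-.0837,.9965,0],[0,0,1]]).T  # printer frame approx
print(s[:1])
C=s[(abs(s[:,0]+60)<8)&(abs(s[:,1]+15)<5)];print("catch z",np.median(C[:,2]))
for x in (-40,-25,0,30,55): C=s[(abs(s[:,0]-x)<4)&(abs(s[:,1]+50)<8)];print(x,np.median(C[:,2]),len(C))
E
```

```text
time: 4.03
tcp_pos: [506.7, -154.3, 77.0]
eef_rot: [[0.088, 0.996, 0.001], [0.996, -0.088, 0.0], [0.0, 0.001, -1.0]]
ft_force: [-4.9, 2.9, 25.8]
grip_width: 41.9
finger_force: 13.5
time: 4.65
tcp_pos: [506.7, -154.4, 77.2]
eef_rot: [[0.088, 0.996, 0.001], [0.996, -0.088, 0.0], [0.001, 0.001, -1.0]]
ft_force: [-1.4, 2.7, 13.4]
grip_width: 42.1
finger_force: 6.3
0.0 dy 0.00 dz 0.20 cm
0.1 dy 0.19 dz -0.62 cm
0.2 dy 0.46 dz -1.42 cm
0.3 dy 0.81 dz -2.19 cm
0.4 dy 1.24 dz -2.91 cm
0.5 dy 1.74 dz -3.60 cm
0.6 dy 2.30 dz -4.22 cm
0.7 dy 2.92 dz -4.79 cm
0.8 dy 3.59 dz -5.30 cm
0.9 dy 4.32 dz -5.73 cm
1.0 dy 5.08 dz -6.09 cm
1.1 dy 5.87 dz -6.38 cm
1.2 dy 6.69 dz -6.58 cm
1.3 dy 7.53 dz -6.70 cm
1.4 dy 8.37 dz -6.73 cm
[[-99.618 -12.773 163.112]]
catch z 72.85989955600203
-40 76.36679026699125 38
-25 76.23538290777822 39
0 76.0194837521031 34
30 75.50270178235388 30
55 74.43979801884578 36
```

The lid is freed and resting on the rear finger, about 2 mm up at its front edge. Following the arc slowly now.

```bash
python3 -m inch '[[[4.2,0.09,0,0,0],[4.2,0,0.09,-0.21,0],[4.2,0,0.19,-0.62,0],[4.2,0,0.32,-1.02,0],[4.2,0,0.46,-1.42,0]]]'; python3 -m inch '[[[4.2,0,0,0,0],[4.2,0,0,0,0],[4.2,0,0,0,0],[4.2,0,0,0,0],[4.2,0,0,0,0]]]'
python3 - <<'E'
from fit import *
o=get_obs();print(o["ft_force"])
im,d=get_image('side');cv2.imwrite('pics/s2.png',cv2.resize(im[160:340,230:450,::-1],None,fx=3,fy=3))
E
```

```text
time: 5.32
tcp_pos: [510.9, -154.9, 91.0]
eef_rot: [[0.088, 0.996, -0.0], [0.996, -0.088, -0.0], [-0.0, -0.0, -1.0]]
ft_force: [0.3, -0.2, 1.0]
grip_width: 41.8
finger_force: 0.4
time: 5.95
tcp_pos: [510.9, -154.8, 90.7]
eef_rot: [[0.088, 0.996, -0.0], [0.996, -0.088, -0.0], [-0.0, -0.0, -1.0]]
ft_force: [1.2, 0.3, 0.7]
grip_width: 42.1
finger_force: 0.3
[1.221 0.258 0.701]
```

View pics/s2.png

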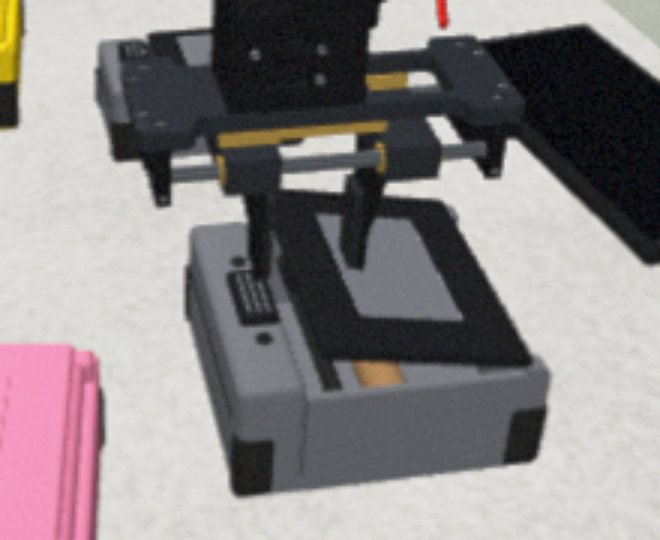

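The lid rests on the rear finger at about 0.2 rad (side crop, finger near (355,255)), and the catch stays down. Continuing.

```bash
python3 -m inch '[[[4.2,0,0.17,-0.39,0],[4.2,0,0.35,-0.77,0],[4.2,0,0.56,-1.14,0],[4.2,0,0.78,-1.49,0],[4.2,0,1.02,-1.84,0]]]'; python3 -m inch '[[[4.2,0,0.26,-0.34,0],[4.2,0,0.53,-0.66,0],[4.2,0,0.82,-0.96,0],[4.2,0,1.12,-1.25,0],[4.2,0,1.44,-1.53,0]]]'
python3 - <<'E'
from fit import *
im,d=get_image('side');cv2.imwrite('pics/s3.png',cv2.resize(im[140:340,230:450,::-1],None,fx=2.9,fy=2.9))
E
```

```text
time: 6.62
tcp_pos: [521.3, -155.7, 109.5]
eef_rot: [[0.088, 0.996, 0.0], [0.996, -0.088, -0.0], [-0.0, 0.0, -1.0]]
ft_force: [-0.9, 0.8, 0.8]
grip_width: 42.0
finger_force: 0.4
time: 7.25
tcp_pos: [535.6, -157.0, 124.6]
eef_rot: [[0.088, 0.996, -0.0], [0.996, -0.088, -0.0], [-0.0, -0.0, -1.0]]
ft_force: [-0.8, 0.6, 1.5]
grip_width: 42.0
finger_force: 0.4
```

View pics/s3.png

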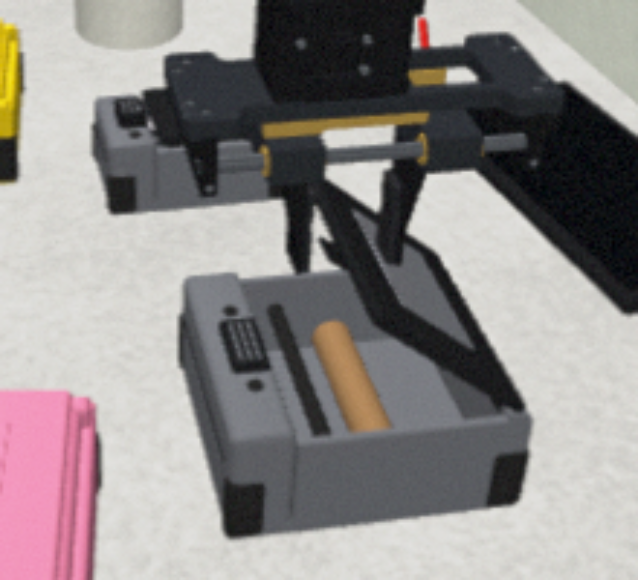

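The lid follows the finger at about 0.7 rad (contact near (390,255)) and its edge clears the front finger. Continuing to the stop.

```bash
python3 -m inch '[[[4.2,0,0.33,-0.26,0],[4.2,0,0.67,-0.51,0],[4.2,0,1.03,-0.73,0],[4.2,0,1.4,-0.94,0],[4.2,0,1.78,-1.13,0]]]'; python3 -m inch '[[[4.2,0,0.38,-0.17,0],[4.2,0,0.77,-0.32,0],[4.2,0,1.17,-0.46,0],[4.2,0,1.58,-0.57,0],[4.2,0,1.99,-0.66,0]]]'; python3 -m inch '[[[4.2,0,0.42,-0.07,0],[4.2,0,0.84,-0.12,0],[4.2,0,1.26,-0.14,0],[4.2,0,1.68,-0.15,0],[4.2,0,2.1,-0.15,0]]]';python3 - <<'E'
from fit import *
im,d=get_image('side');cv2.imwrite('pics/s4.png',cv2.resize(im[120:330,230:450,::-1],None,fx=2.8,fy=2.8))
E
```

```text
time: 7.92
tcp_pos: [553.4, -158.5, 135.9]
eef_rot: [[0.088, 0.996, -0.0], [0.996, -0.088, -0.0], [-0.0, -0.0, -1.0]]
ft_force: [0.3, 0.1, 1.0]
grip_width: 42.0
finger_force: 0.4
time: 8.55
tcp_pos: [573.3, -160.3, 142.4]
eef_rot: [[0.088, 0.996, 0.0], [0.996, -0.088, -0.0], [-0.0, 0.0, -1.0]]
ft_force: [0.9, -0.1, 1.3]
grip_width: 41.9
finger_force: 0.4
time: 9.18
tcp_pos: [593.9, -162.1, 143.7]
eef_rot: [[0.088, 0.996, -0.001], [0.996, -0.088, -0.0], [-0.0, -0.001, -1.0]]
ft_force: [-0.5, -0.2, 0.3]
grip_width: 42.1
finger_force: 0.0
```

View pics/s4.png

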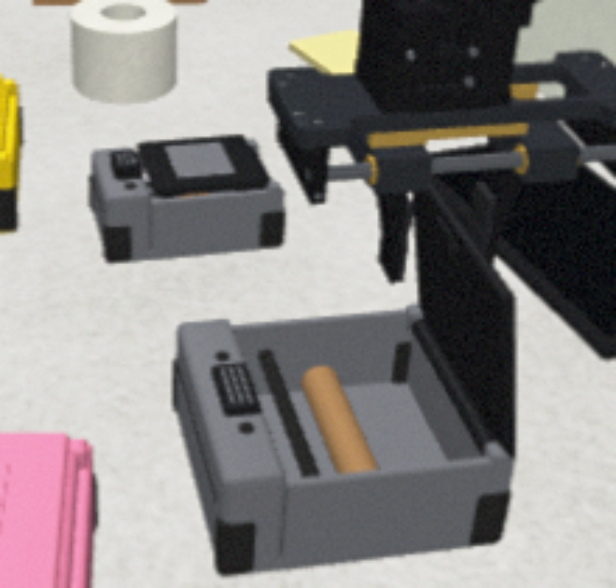

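The lid stands fully open, the finger force is zero, and the narrow lid is shut. I'll withdraw straight up.

```bash
python3 -m inch '[[[4.2,0,0,-1,0],[4.2,0,0,-3,0],[4.2,0,0,-6,0],[4.2,0,0,-9,0],[4.2,0,0,-11,0]]]'; python3 -m inch '[[[4.2,0,0,0,0],[4.2,0,0,0,0],[4.2,0,0,0,0],[4.2,0,0,0,0],[4.2,0,0,0,0]]]'
python3 - <<'E'
from fit import *
im,d=get_image('side');cv2.imwrite('pics/s5.png',cv2.resize(im[90:330,230:450,::-1],None,fx=2.4,fy=2.4))
E
```

```text
time: 9.85
tcp_pos: [594.2, -162.5, 256.7]
eef_rot: [[0.088, 0.996, 0.002], [0.996, -0.088, -0.0], [0.0, 0.002, -1.0]]
ft_force: [-0.1, -0.4, -0.4]
grip_width: 42.2
finger_force: 0.0
time: 10.48
tcp_pos: [593.7, -162.1, 253.5]
eef_rot: [[0.088, 0.996, -0.001], [0.996, -0.088, -0.0], [-0.0, -0.001, -1.0]]
ft_force: [-0.1, -0.5, -0.1]
grip_width: 41.9
finger_force: 0.0
```

View pics/s5.png

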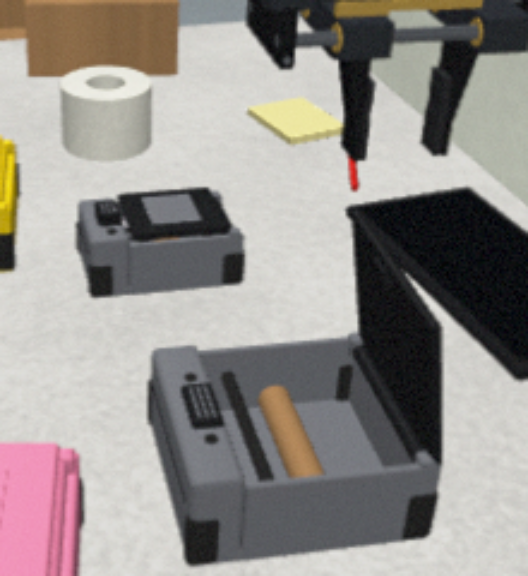

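The wide lid stays open and the hand is clear. A brown sliver shows under the narrow lid at about (165,235), so I'll compare with the starting picture and measure its tilt before handing in.

Run:
```python
from fit import *
im,d=get_image('side');a=cv2.imread('pics/side0.png')
c=lambda i:cv2.resize(i[160:218,255:340],None,fx=4.6,fy=4.6,interpolation=cv2.INTER_CUBIC)
cv2.imwrite('pics/n.png',np.hstack([c(a),c(im[:,:,::-1])]))
for cam in("side","scene"):
    im,d=get_image(cam)
    m=[r for r in silhouettes(cam,"narrow_lid") ]
    for r in m[:4]:
        P=cloud(cam,d,cv2.erode(r["mask"].astype(np.uint8),np.ones((3,3)))>0);md=np.median(P,0)
        Q=P[np.abs(P[:,2]-md[2])<12];A=np.c_[Q[:,:2]-md[:2],np.ones(len(Q))]
        k=np.linalg.lstsq(A,Q[:,2],rcond=None)[0];print(cam,round(r["conf"],2),np.round(r["box"]),md,"slope",k)
```

```text
side 0.65 [302. 182.  48.  23.] [539.794 125.651  62.085] slope [-0.004  0.02  61.915]
scene 0.75 [321. 244.  49.  36.] [556.056 137.18   63.509] slope [-0.051  0.003 62.822]
```

View pics/n.png

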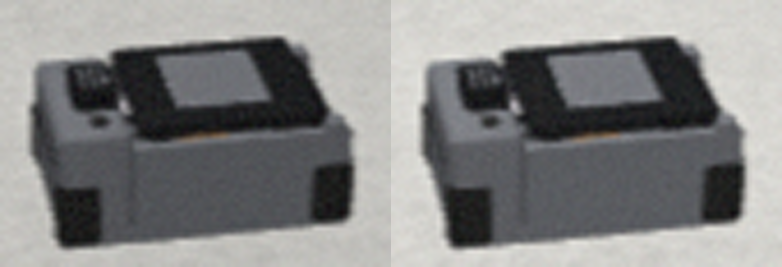

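The narrow printer looks the same before and after: the lid is level and shut, at 62 mm, and the sliver was there from the start. Handing in.

```bash
python3 -c "
from bench import *
print(job_done())"
```

```text
the job is handed in; nothing more can be done
None
```

The wide printer's lid is fully open, let up slowly against the finger; the narrow printer's lid is still shut, the hand is clear, and the job was handed in after about 11 s of robot time (no verdict was returned).

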